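# Set the drink mixer's depth and lock its column

### The job

Get the drink mixer on its stand ready for the mug under it: first turn the black speed dial on the base fully anticlockwise to its off stop, while the mixer is still up. Then take the round black grip knob on top of the column, press the spring-lifted mixer down until the underside of its arm is level with the top edge of the red depth marker, and hold it there while, without letting go, you swing the red cam lever anticlockwise all the way closed. Finish still holding the grip knob, with the mixer at the marker; leave the marker, the mug and everything else where they are.

Things in the scene. Friction and masses are not known exactly. Their poses are not given: they have to be found in the camera images.
- stand: Cream drink-mixer stand fixed to the table: base plate 142 x 385 x 23 mm, long side along its y. Origin: centre of the column's foot, on the table; z up, x away from the robot, y to the robot's left, turned with the stand. The column is on the origin's z axis, the mug 115 mm to -y, the dial 150 mm to +y.
- dial_grip (a point): Middle of the black speed dial's grip bar, 66 mm above the table. The bar is 42 mm long (this point's x axis, which turns with the dial; its white line is at the +x end), 13 mm wide (y), and stands free from 50 to 77 mm above the table, over a 46 mm round skirt on a flat pod whose top is at 42 mm. Turns about its vertical axis.
- dial (a joint): Speed dial, rad: 0 = off, the anticlockwise end stop (seen from above); larger = turned clockwise, starts 0.6 to 1.3. Turns with light friction (0.04 N m) and stays where left.
- grip_knob: Round black knob on top of the column, 25 mm across and 42 mm high, axis vertical; origin at the centre of its underside. It spins freely on the column, so a hand gripping it can turn without turning the mixer.
- knob_grip (a point): Point on the knob's axis, 25 mm above the knob's underside and 17 mm below its top; moves with the column. 308 mm above the table while the column is up. The mixer arm's top lies 36 mm below this point and its motor's top 22 mm below, 115 mm to the side; nothing on the mixer rises above the knob.
- column (a joint): How far the sliding column (knob, arm, motor, whisk) is pressed down, m: 0 = fully up, where its spring holds it, to 0.10. It does not turn. While the cam lever is open the spring pushes it back up with about 5 N at the top and 9 N at the bottom; with the lever closed it is clamped.
- depth_index (a point): White index tab at the underside of the mixer's arm, beside the scale plate; moves with the column. Target: this height equal to depth_mark's.
- depth_mark (a point): Top edge of the red depth marker (26 mm wide) on the small upright scale plate beside the column, 170 to 192 mm above the table, set differently each time; it slides only if pushed with more than 8 N.
- lever (a joint): Red cam lever, rad: 0 = open (starts 0 to 0.1), 0.8 = closed at its stop; growing = anticlockwise seen from above, about the column's axis. Paddle at 150 degrees in the stand's frame when open (front left; 0 = its x, 90 = its y), 196 closed. Stiffens to about 0.2 N m on the way as the cam bites, and stays where left.
- lever_paddle (a point): Middle of the upper part of the red lever's upright paddle, 35 mm from the column's axis (its x axis points outward along the paddle). The paddle is a flat upright plate 20 to 51 mm from the axis, 8 mm thick, top 252 mm above the table. With the knob held at the marker the fingers reach down beside it: turning the hand anticlockwise on the knob makes the side of a finger push it closed.
- mug: White mug with a red band, 101 mm high, 86 mm across, standing loose on the stand's mat with its handle towards the robot; origin at its foot, 18 mm from the cup's axis on the handle side. The whisk dips into it.
- spice_jar: Small spice jar with a black cap, 41 x 41 x 105 mm, bystander at the right; origin at its foot.
- tumbler: Clear glass tumbler, 80 x 80 x 90 mm, bystander at the left; origin at its foot.
There are look-alikes about, which are no part of the job. Leave any orange look-alike of the mug alone.

How it is judged:
By the outcome, as a careful person would: the job done as asked, in the order asked, and still so for the second after the job is handed in, while the arm keeps its last pose, push and grip.
It also fails if it takes over 59 s, if anything falls off the work surface, if the arm or the gripper's body presses on something with over 40 N, if the wrist force passes 120 N, or if a joint passes its speed limit or range.

### The arm

A 7-joint arm with a two-finger parallel gripper is mounted at the origin on a cart in front of the work surface, level with it; the furniture and walls round the work are solid. World frame = base frame: x ahead of the robot, y to its left, z up, the work surface at z = 0. Lengths are in m, angles in rad, forces in N, time in s.
With the tool pointing down it reaches from about 0.4 to 0.85 m from the base axis. Payload 4.5 kg.
Tool frame: the origin (TCP) lies at the very end of the fingers, on their centre line; the grasp point (between the pads) lies 19 mm behind it; z points along the fingers, y is the line along which they close (so a half turn about z gives the same grasp; the last joint's range is limited). The gripper opens to 88 mm and grips with 3 to 60 N. Pads are 18 mm wide; open, the fingers measure 123 mm over their backs; the gripper's body (75 mm by 187 mm) begins 45 mm behind the grasp point.
Start: joints at [1.353, 0.689, -0.195, 1.565, 0.157, 0.902, -0.215], TCP at [0.156, -0.605, 0.239] pointing down, gripper open.
Joint ranges: [-3.01, 3.01], [-0.46, 2.08], [-1.47, 1.51], [0.13, 2.56], [-1, 4.14], [0.04, 2.09], [-2.66, 2.66]. Speed limits (rad/s): [2.57, 2.57, 3.14, 3.14, 3.14, 3.14, 3.14].

### API

Orientations are given as a unit quaternion [x, y, z, w].
In Python, from cell import manip gives the robot as it stands. The module is installed in compiled form; this text tells all that it offers.
- The arm moves only by the shell command python3 -m handwheel 'ROWS' [FORCE]. ROWS is JSON, a list of rows, each an object with "jaw": the finger opening in cm, from 0 to 8.81; "slide": the shift along the world's x, y, z in cm, a list of three; "turn": the turn about the world's z in degrees. In form: [{"jaw": jaw, "slide": [x, y, z], "turn": turn}, ...]. A call has 1 to 8 rows; each row is the pose to reach, as a shift and turn from the pose commanded when the call began; what a row does not reach only later rows make up. A row lasts 1/12 s, in which the tool goes at most 41.7 mm and 7.16 degrees, less where a joint would pass 70% of its speed; a pose out of reach is approached as far as the arm can. A call with a gripper value outside its range is refused whole. The fingers move at their own pace and stop on an object; FORCE is the grip in N (left out, the last holds). Time passes only in rows, so rows that repeat a pose let the fingers close. It gives the time, the measured TCP pose, the force, the opening and the grip force at its end, in the units of the state.
- manip.sense(): the state, without advancing time (a new reading comes with each control period).
- manip.read_camera(name): name is "scene" or "top" or "wrist"; returns a dict with "img" (400x640x3 uint8, blue, green, red), "vfov" (degrees; the focal length in pixels is half the picture's height over the tangent of half this angle, whatever the lens; pixels are square), "cx", "cy" (the principal point, pixels), "R" (3x3) and "t" (3): a world point X has camera coordinates R X + t; the wrist camera has in their place "tool_from_camera" (4x4, takes a point from camera to tool coordinates, whose origin is the TCP and whose axes are the flange's). Camera axes: x right, y down, z forward; pixel columns grow to the right and rows downward; lengths in m; the calibration is good to about 2 mm. A picture is of the moment at which its call begins: read the wrist's pose just before it. There is no depth.
- manip.finish_job(): hands the job in; it is judged then, once.
The state is a dict: "clock": time; "qpos": joint angles; "joint_vel": joint speeds; "joint_efforts": joint torques, N m; "position": TCP position; "eef_rot": TCP orientation; "force": force on the tool from outside, world axes, zero at the start; "torque": the same for the moment, N m; "gripper_width": finger opening in m; "gripper_force": force on a finger pad.
Only numpy, scipy, OpenCV 4.12 (cv2) and the standard library are available. Lean on these libraries where they do the work, as an engineer would, in place of code of your own. Each camera call takes 0.05 s, during which the arm holds its last target. There are 200 camera calls.

## Working session

There is one attempt and no reset: what is moved stays moved. The work goes in short steps, Python scripts to look and compute and a shell command to move; the robot and the scene stay as the last step left them, time stands still between calls to the robot, and variables do not carry over. Pictures are saved under pics/ and viewed, at most 10 in all, crops included, and the job is handed in when it is done.

```bash
mkdir -p pics; cat > h.py <<'E'
import numpy as np,cv2
from cell import manip
from scipy.spatial.transform import Rotation as Ro
def cam(n):
    s=manip.sense(); c=manip.read_camera(n); h=c['img'].shape[0]
    c['f']=h/2/np.tan(np.radians(c['vfov'])/2)
    if n=='wrist':
        T=np.array(c['tool_from_camera']); Rt=Ro.from_quat(s['eef_rot']).as_matrix()
        Rw=Rt@T[:3,:3]; p=Rt@T[:3,3]+np.array(s['position'])
        c['R']=Rw.T; c['t']=-Rw.T@p
    c['R']=np.array(c['R']);c['t']=np.array(c['t'])
    return c
def ray(c,u,v):
    d=c['R'].T@np.array([(u-c['cx'])/c['f'],(v-c['cy'])/c['f'],1.]); return -c['R'].T@c['t'],d
def onz(c,u,v,z):
    o,d=ray(c,u,v); return o+d*(z-o[2])/d[2]
def tri(*rs):
    A=0;b=0
    for o,d in rs:
        d=d/np.linalg.norm(d);M=np.eye(3)-np.outer(d,d);A=A+M;b=b+M@o
    return np.linalg.solve(A,b)
def proj(c,X):
    p=c['R']@np.array(X)+c['t'];return c['f']*p[:2]/p[2]+[c['cx'],c['cy']]
E
python3 - <<'E'
from h import *
np.set_printoptions(precision=3,suppress=True)
s=manip.sense();print(s)
ims=[]
for n in('scene','top'):
    c=cam(n);cv2.imwrite(f'pics/{n}0.png',c['img']);print(n,c['f'],c['cx'],c['cy'],-c['R'].T@c['t'],c['R'])
E
```

```text
{'clock': 0.0, 'qpos': array([ 1.353,  0.69 , -0.195,  1.566,  0.157,  0.902, -0.215]), 'joint_vel': array([ 0.001, -0.001, -0.001,  0.002, -0.001,  0.   ,  0.001]), 'joint_efforts': array([ -0.   , -52.755,  -1.267, -15.343,  -0.053,   0.007,   0.   ]), 'position': array([ 0.156, -0.605,  0.238]), 'eef_rot': array([ 0.992,  0.126, -0.   , -0.001]), 'force': array([-0.289, -0.026,  0.117]), 'torque': array([0.04 , 0.019, 0.001]), 'gripper_force': 0.0, 'gripper_width': 0.08826472342370782}
scene 373.46194349135845 320.19798268825025 201.69513282082195 [-0.02   0.799  0.69 ] [[-0.802 -0.597 -0.02 ]
 [-0.266  0.387 -0.883]
 [ 0.535 -0.703 -0.469]]
top 448.87758415595505 317.6841669945323 209.38718878890944 [0.31  0.03  1.572] [[-0.011 -1.    -0.012]
 [-0.984  0.013 -0.178]
 [ 0.178  0.01  -0.984]]
```

View pics/scene0.png

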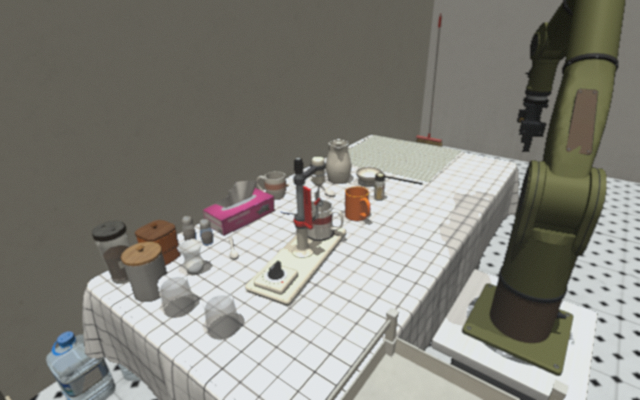

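View pics/top0.png

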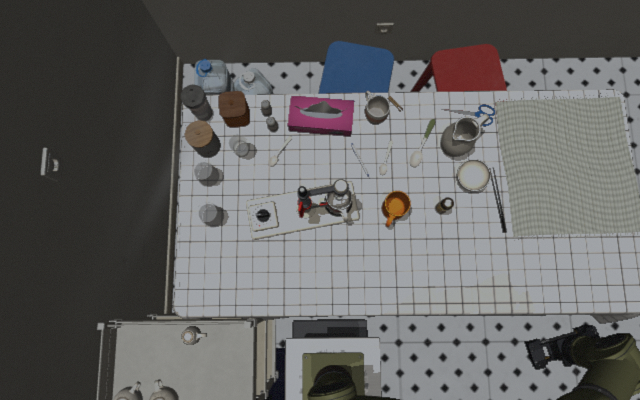

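The stand is at scene (300,240) and top (305,210). The dial is at top (263,215), the knob at about top (303,191), the red lever at about top (303,208), and the orange mug decoy at (396,205).

```bash
python3 - <<'E'
import cv2,numpy as np
a=cv2.imread('pics/scene0.png')[145:305,240:373];b=cv2.imread('pics/top0.png')[170:245,240:373]
a=cv2.resize(a,(400,480),interpolation=3);b=cv2.resize(b,None,fx=400/133,fy=400/133,interpolation=3)
o=np.zeros((480,800,3),np.uint8);o[:,:400]=a;o[:b.shape[0],400:]=b
cv2.imwrite('pics/c1.png',o);print(b.shape)
E
```

```text
(226, 400, 3)
```

View pics/c1.png

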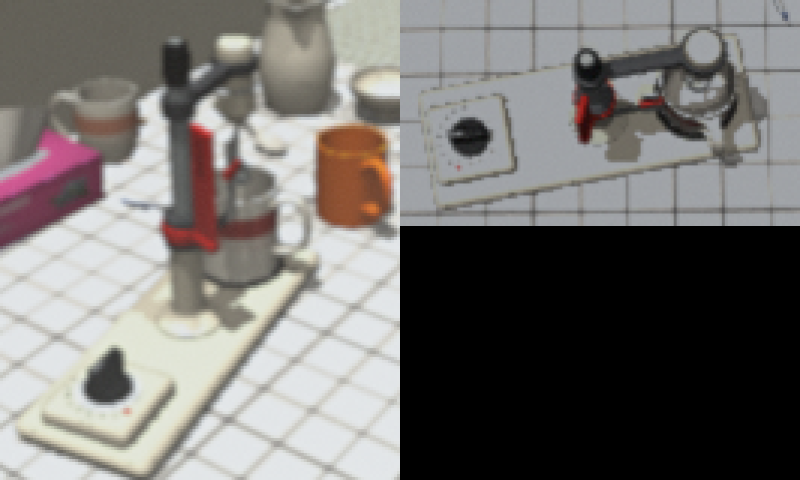

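Crop: the knob is at scene (298,165) / top (302,191). The dial is at scene (277,268) / top (262.6,215.6), with its bar roughly along world y. Candidates:

- **Mug:** the target is the white red-banded one under the whisk. The look-alikes are the orange mug at scene (357,203) and the grey-red mug at scene (273,185).
- **Dial:** only one dial.
- **Knob:** the black one on the column. The spice jar cap at top (446,203) is not it.

Next I triangulate.

```bash
python3 - <<'E'
from h import *
np.set_printoptions(precision=3,suppress=True)
s=cam('scene');t=cam('top')
print('knobtop',tri(ray(s,298,158.5),ray(t,302.2,190.5)),onz(t,302.2,190.5,.325))
print('dialtop',tri(ray(s,277.5,263),ray(t,262.6,215.6)),onz(t,262.6,215.6,.07))
print('base', [onz(t,400/3-0+240-133+((u-400)/3.007)-0 if 0 else 240+(u-400)/3.007,170+v/3.007,.023) for u,v in((440,208),(418,92),(765,150),(742,35))])
print(manip.sense()['clock'])
E
```

```text
knobtop [0.592 0.086 0.325] [0.591 0.086 0.325]
dialtop [0.561 0.23  0.082] [0.563 0.232 0.07 ]
base [array([0.488, 0.27 , 0.023]), array([0.625, 0.298, 0.023]), array([ 0.551, -0.107,  0.023]), array([ 0.689, -0.083,  0.023])]
0.2
```

```bash
python3 -m handwheel '[{"jaw":8.8,"slide":[4,3,4],"turn":0},{"jaw":8.8,"slide":[7,6,8],"turn":0},{"jaw":8.8,"slide":[10,9,11],"turn":0},{"jaw":8.8,"slide":[13,12,14],"turn":0},{"jaw":8.8,"slide":[16,15,17],"turn":0},{"jaw":8.8,"slide":[19,18,20],"turn":0},{"jaw":8.8,"slide":[22,21,20],"turn":0},{"jaw":8.8,"slide":[24,24,20],"turn":0}]'
python3 -c "
from h import *
print(manip.sense()['qpos'],manip.sense()['eef_rot'],cam('wrist')['tool_from_camera'])"
```

```text
clock: 0.87
position: [0.3544, -0.4135, 0.4222]
eef_rot: [0.992, 0.125, 0.001, 0.001]
force: [1.5, -0.7, 0.0]
gripper_width: 0.0878
gripper_force: 0.0
[ 0.92488223  0.40343575 -0.23286163  1.51658859  0.0970004   1.22958242
 -0.64248447] [9.92168645e-01 1.24894477e-01 8.38677360e-04 1.43013968e-03] [[-8.64885997e-04 -9.46713081e-01 -3.22077000e-01  8.33013874e-02]
 [ 9.99999591e-01 -9.04053005e-04 -2.79648591e-05 -1.46692655e-03]
 [-2.64699982e-04 -3.22076892e-01  9.46713476e-01 -1.45756307e-01]
 [ 0.00000000e+00  0.00000000e+00  0.00000000e+00  1.00000000e+00]]
```

```bash
python3 -m handwheel '[{"jaw":8.8,"slide":[1,4,0],"turn":7},{"jaw":8.8,"slide":[2,8,0],"turn":14},{"jaw":8.8,"slide":[3,12,0],"turn":21},{"jaw":8.8,"slide":[4,16,0],"turn":28},{"jaw":8.8,"slide":[5,20,0],"turn":35},{"jaw":8.8,"slide":[6,24,0],"turn":42},{"jaw":8.8,"slide":[7,28,0],"turn":49},{"jaw":8.8,"slide":[8,32,0],"turn":56}]'
python3 -m handwheel '[{"jaw":8.8,"slide":[1,4,0],"turn":5},{"jaw":8.8,"slide":[2,8,0],"turn":10},{"jaw":8.8,"slide":[3,12,0],"turn":15},{"jaw":8.8,"slide":[4,16,0],"turn":19},{"jaw":8.8,"slide":[5,20,0],"turn":19},{"jaw":8.8,"slide":[6,24,0],"turn":19},{"jaw":8.8,"slide":[8,32,0],"turn":19},{"jaw":8.8,"slide":[8,32,0],"turn":19}]'
python3 -m handwheel '[{"jaw":8.8,"slide":[0,0,0],"turn":0},{"jaw":8.8,"slide":[0,0,0],"turn":0},{"jaw":8.8,"slide":[0,0,0],"turn":0}]'
python3 - <<'E'
from h import *
w=cam('wrist');cv2.imwrite('pics/w1.png',w['img']);np.savez('w1.npz',**{k:w[k] for k in('R','t','f','cx','cy')})
t=cam('top');cv2.imwrite('pics/t1.png',t['img']);print(-w['R'].T@w['t'],w['f'])
E
```

```text
clock: 1.58
position: [0.433, -0.0922, 0.4203]
eef_rot: [0.815, 0.579, -0.0, 0.0]
force: [0.0, 0.6, -0.2]
gripper_width: 0.0879
gripper_force: 0.0
clock: 2.25
position: [0.5134, 0.2277, 0.4198]
eef_rot: [0.711, 0.704, -0.0, 0.0]
force: [-0.1, -0.1, 0.5]
gripper_width: 0.088
gripper_force: 0.0
clock: 2.5
position: [0.5132, 0.2252, 0.4197]
eef_rot: [0.711, 0.703, -0.001, 0.0]
force: [0.3, 0.1, 0.0]
gripper_width: 0.088
gripper_force: 0.0
[0.5131285 0.3106528 0.5652841] 309.4120569359005
```

View pics/w1.png

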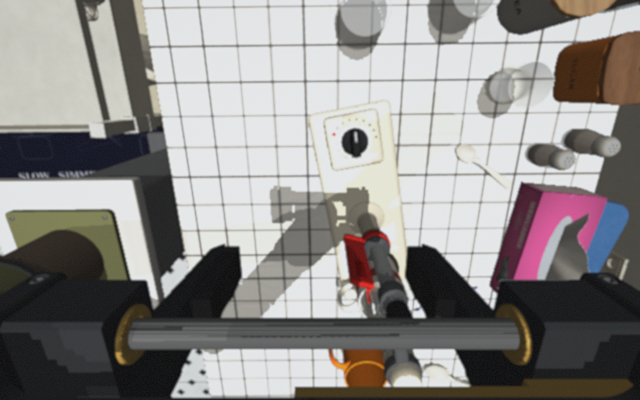

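The dial is at (356,142), the red off dot at about (334,134), the column and knob at about (368,222), and the red lever at about (360,265). Next is a zoom on the dial plus threshold measurements.

```bash
python3 - <<'E'
import cv2,numpy as np
i=cv2.imread('pics/w1.png');a=cv2.resize(i[105:185,315:395],(560,560),interpolation=2)
cv2.imwrite('pics/c2.png',a)
g=i.max(2)[118:168,332:382]
m=(g<75).astype(np.uint8);n,l,st,ce=cv2.connectedComponentsWithStats(m)
for k in range(1,n):
  if st[k,4]>15:print(st[k],ce[k]+[332,118])
print(g[6:42:1,10:40])
E
```

```text
[ 11  11  24  28 447] [354.27069351 142.48993289]
[[221 221 228 ... 182 194 219]
 [229 228 230 ... 184 198 221]
 [229 228 228 ... 215 220 228]
 ...
 [229 228 223 ... 233 233 233]
 [231 230 230 ... 233 232 233]
 [233 233 233 ... 233 232 231]]
```

View pics/c2.png

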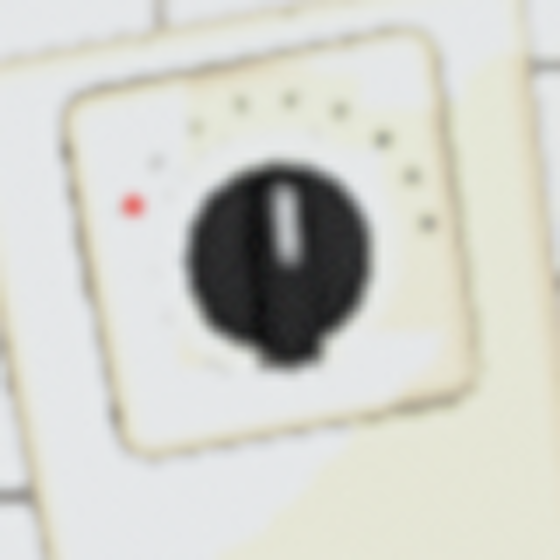

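```bash
python3 - <<'E'
from h import *
np.set_printoptions(precision=4,suppress=True)
z=np.load('w1.npz');w={k:z[k] for k in z}
P=lambda u,v,h:onz(w,315+u/7,105+v/7,h)
T,B=P(277,168,.077),P(290,367,.077)
C=P(279,257,.047);D=P(133,205,.042);G=P(279,188,.077)-P(291,262,.077)
a=lambda d:np.degrees(np.arctan2(d[1],d[0]))
print('bar',(T+B)/2,np.linalg.norm(T-B),a(T-B),a(G),'skirt',C,'dot',a(D-C))
t=cam('top');print('tri dial', tri(ray(w,355.2,141.7),ray(t,262.6,215.6)))
# pod corners for yaw
c=[P(u,v,.042) for u,v in((68,92),(425,28),(475,398),(125,455))]
print('pod',np.mean(c,0),a(c[1]-c[0]),a(c[2]-c[3]),a(c[0]-c[3])-90,a(c[1]-c[2])-90)
s=manip.sense();print(s['position'],s['eef_rot'],s['qpos'])
i=cv2.imread('pics/t1.png')
E
```

```text
bar [0.5629 0.237  0.077 ] 0.04459138954810448 95.059097802008 100.58296436738564 skirt [0.5648 0.2353 0.047 ] dot 160.9129332040957
tri dial [0.5659 0.2353 0.0481]
pod [0.5638 0.2367 0.042 ] 9.23049259518071 8.855147106180352 8.67092052467163 10.44607926807403
[0.5136 0.2239 0.4203] [ 0.7117  0.7025 -0.0004  0.0006] [-0.0886  0.4885 -0.6893  1.4588  0.3155  1.3073 -0.8157]
```

```bash
python3 -m handwheel '[{"jaw":6,"slide":[2.5,0.6,-2],"turn":4},{"jaw":5,"slide":[5.1,1.2,-5],"turn":7.5},{"jaw":5,"slide":[5.1,1.2,-9],"turn":7.5},{"jaw":5,"slide":[5.1,1.2,-13],"turn":7.5},{"jaw":5,"slide":[5.1,1.2,-17],"turn":7.5},{"jaw":5,"slide":[5.1,1.2,-21],"turn":7.5},{"jaw":5,"slide":[5.1,1.2,-24],"turn":7.5},{"jaw":5,"slide":[5.1,1.2,-24],"turn":7.5}]'
python3 -m handwheel '[{"jaw":5,"slide":[0,0,0],"turn":0},{"jaw":5,"slide":[0,0,0],"turn":0}]'
python3 - <<'E'
from h import *
w=cam('wrist');cv2.imwrite('pics/w2.png',w['img']);np.savez('w2.npz',**{k:w[k] for k in('R','t','f','cx','cy')})
print(proj(w,[.564,.236,.077]))
E
```

```text
clock: 3.32
position: [0.5613, 0.2333, 0.1744]
eef_rot: [0.664, 0.748, -0.006, -0.001]
force: [-0.4, -0.7, 0.1]
gripper_width: 0.0501
gripper_force: 0.0
clock: 3.48
position: [0.5656, 0.2383, 0.1825]
eef_rot: [0.664, 0.748, 0.002, 0.001]
force: [0.3, -0.0, 1.0]
gripper_width: 0.0494
gripper_force: 0.0
[321.65350375 202.39741496]
```

View pics/w2.png

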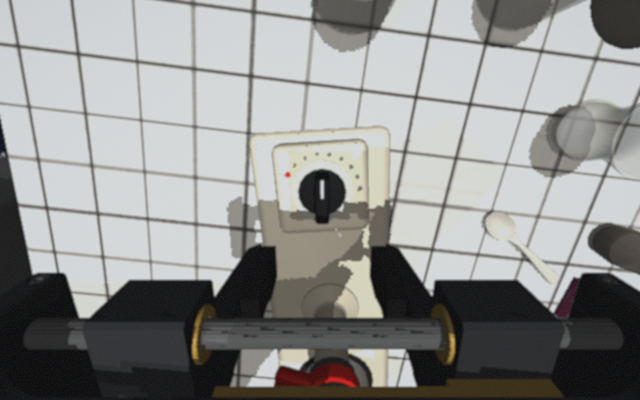

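The bar is vertical in the image and centred at about (321.5,198.5), midway between the fingers and aligned with them. I check its height by triangulating across the two wrist views.

```bash
python3 - <<'E'
from h import *
np.set_printoptions(precision=4,suppress=True)
W=[]
for n in '12':
    z=np.load(f'w{n}.npz');W.append({k:z[k] for k in z})
r=[]
for c,n,p in((W[0],1,(355,142)),(W[1],2,(322,196))):
    i=cv2.imread(f'pics/w{n}.png').max(2); m=(i<60).astype(np.uint8)
    k,l,st,ce=cv2.connectedComponentsWithStats(m);j=l[p[1],p[0]];x,y,ww,hh,A=st[j];print(st[j],ce[j])
    r.append((x+ww/2,y,y+hh))
print('near end',tri(ray(W[0],290/7+315,105+367/7),ray(W[1],321.5,r[1][2])))
print('line tip',tri(ray(W[0],279/7+315,105+183/7),ray(W[1],321.5,179)))
E
```

```text
[     0      0    640    399 198418] [332.7827 172.4235]
[     0      0    640    396 194121] [320.2994 162.3731]
near end [0.5533 0.253  0.271 ]
line tip [0.5617 0.2556 0.0733]
```

The line tip triangulates to z = 73 mm, which is consistent. I descend and grip lightly.

```bash
python3 -m handwheel '[{"jaw":5,"slide":[-0.1,-0.1,-4],"turn":0},{"jaw":5,"slide":[-0.1,-0.1,-8],"turn":0},{"jaw":5,"slide":[-0.1,-0.1,-11],"turn":0},{"jaw":5,"slide":[-0.1,-0.1,-12.6],"turn":0},{"jaw":5,"slide":[-0.1,-0.1,-12.6],"turn":0},{"jaw":5,"slide":[-0.1,-0.1,-12.6],"turn":0},{"jaw":5,"slide":[-0.1,-0.1,-12.6],"turn":0}]'
python3 -m handwheel '[{"jaw":3,"slide":[0,0,0],"turn":0},{"jaw":1.5,"slide":[0,0,0],"turn":0},{"jaw":0.8,"slide":[0,0,0],"turn":0},{"jaw":0.8,"slide":[0,0,0],"turn":0},{"jaw":0.8,"slide":[0,0,0],"turn":0},{"jaw":0.8,"slide":[0,0,0],"turn":0},{"jaw":0.8,"slide":[0,0,0],"turn":0}]' 12
```

```text
clock: 4.12
position: [0.5651, 0.2383, 0.0569]
eef_rot: [0.663, 0.748, 0.002, 0.001]
force: [0.7, -0.6, 0.5]
gripper_width: 0.0504
gripper_force: 0.0
clock: 4.7
position: [0.565, 0.2373, 0.0546]
eef_rot: [0.663, 0.748, 0.001, 0.001]
force: [4.0, -0.1, -0.6]
gripper_width: 0.0128
gripper_force: 12.0
```

```bash
python3 -m handwheel '[{"jaw":0.8,"slide":[0,0,0],"turn":7},{"jaw":0.8,"slide":[0,0,0],"turn":14},{"jaw":0.8,"slide":[0,0,0],"turn":21},{"jaw":0.8,"slide":[0,0,0],"turn":28},{"jaw":0.8,"slide":[0,0,0],"turn":35},{"jaw":0.8,"slide":[0,0,0],"turn":42},{"jaw":0.8,"slide":[0,0,0],"turn":49},{"jaw":0.8,"slide":[0,0,0],"turn":55}]'
python3 -m handwheel '[{"jaw":0.8,"slide":[0,0,0],"turn":2},{"jaw":0.8,"slide":[0,0,0],"turn":4},{"jaw":0.8,"slide":[0,0,0],"turn":6},{"jaw":0.8,"slide":[0,0,0],"turn":8},{"jaw":0.8,"slide":[0,0,0],"turn":8}]'
python3 -c "
from h import *
s=manip.sense();print(s['torque'],s['force'],np.degrees(Ro.from_quat(s['eef_rot']).as_matrix()[:2,0]),s['qpos'])"
```

```text
clock: 5.37
position: [0.563, 0.2359, 0.0546]
eef_rot: [0.24, 0.971, -0.001, -0.0]
force: [-1.7, -2.2, 4.1]
gripper_width: 0.0128
gripper_force: 12.0
clock: 5.78
position: [0.5628, 0.2356, 0.0545]
eef_rot: [0.174, 0.985, -0.001, -0.0]
force: [-0.8, -4.1, 5.1]
gripper_width: 0.013
gripper_force: 12.0
[-0.59716214  0.0647049   0.01987667] [-0.78565319 -4.0942075   5.13064097] [-53.83153416  19.6207088 ] [-0.07723294  1.03013026 -0.74398587  1.71440858  0.94547683  0.80119997
 -0.06693102]
```

```bash
T='import sys
from h import *
s=manip.sense();m=Ro.from_quat(s["eef_rot"]).as_matrix();print("yaw",np.degrees(np.arctan2(m[1,0],m[0,0])),"T",s["torque"],"W",s["gripper_width"])'; echo "$T">st.py
python3 -m handwheel '[{"jaw":0.8,"slide":[0,0,0],"turn":2},{"jaw":0.8,"slide":[0,0,0],"turn":4},{"jaw":0.8,"slide":[0,0,0],"turn":4}]' >/dev/null; python3 st.py
python3 -m handwheel '[{"jaw":0.8,"slide":[0,0,0],"turn":2},{"jaw":0.8,"slide":[0,0,0],"turn":4},{"jaw":0.8,"slide":[0,0,0],"turn":4}]'; python3 st.py
```

```text
yaw 163.9305371894472 T [-0.52222491  0.15723457 -0.26444623] W 0.013825835741314164
clock: 6.28
position: [0.5624, 0.2358, 0.0544]
eef_rot: [0.105, 0.994, -0.001, -0.001]
force: [-2.0, -2.3, 5.6]
gripper_width: 0.0146
gripper_force: 13.2
yaw 167.91772750589288 T [-0.53562229  0.23573877 -0.3445297 ] W 0.014634107562887865
```

At the stop: the torque is rising and the jaw is being wedged wider. I release, lift and look.

```bash
python3 -m handwheel '[{"jaw":3,"slide":[0,0,0],"turn":0},{"jaw":5,"slide":[0,0,0],"turn":0},{"jaw":5,"slide":[0,0,0],"turn":0},{"jaw":5,"slide":[0,0,2],"turn":0},{"jaw":5,"slide":[0,0,6],"turn":0},{"jaw":5,"slide":[0,0,10],"turn":0},{"jaw":5,"slide":[0,0,14],"turn":0},{"jaw":5,"slide":[0,0,18],"turn":0}]'
python3 -m handwheel '[{"jaw":6,"slide":[0,1,4],"turn":-7},{"jaw":6,"slide":[0,2,8],"turn":-14},{"jaw":6,"slide":[0,3,12],"turn":-21},{"jaw":6,"slide":[0,4,16],"turn":-28},{"jaw":6,"slide":[0,4,20],"turn":-35},{"jaw":6,"slide":[0,4,21],"turn":-42},{"jaw":6,"slide":[0,4,21],"turn":-49},{"jaw":6,"slide":[0,4,21],"turn":-56}]'
python3 -m handwheel '[{"jaw":6,"slide":[0,0,0],"turn":-7},{"jaw":6,"slide":[0,0,0],"turn":-14},{"jaw":6,"slide":[0,0,0],"turn":-21},{"jaw":6,"slide":[0,0,0],"turn":-21},{"jaw":6,"slide":[0,0,0],"turn":-21}]'
python3 - <<'E'
from h import *
w=cam('wrist');cv2.imwrite('pics/w3.png',w['img']);np.savez('w3.npz',**{k:w[k] for k in('R','t','f','cx','cy')})
p=proj(w,[.564,.236,.06]);q=proj(w,[.591,.086,.325]);print(p,q)
x,y=p.astype(int);a=cv2.resize(w['img'][max(y-40,0):y+40,x-40:x+40],(400,400),interpolation=2)
b=cv2.resize(w['img'],(640,400));x,y=q.astype(int);
o=np.zeros((600,800,3),np.uint8);o[:400,:400]=a
y0=max(y-60,0);b=w['img'][y0:y0+150,max(x-50,0):max(x-50,0)+100];print(y0,x-50);o[:600,400:]=cv2.resize(b,(400,600),interpolation=2)
cv2.imwrite('pics/c3.png',o)
E
python3 st.py
```

```text
clock: 6.95
position: [0.5627, 0.2373, 0.2359]
eef_rot: [0.105, 0.995, 0.0, -0.0]
force: [0.7, -0.5, -0.5]
gripper_width: 0.0502
gripper_force: 0.0
clock: 7.62
position: [0.5631, 0.278, 0.4456]
eef_rot: [0.562, 0.827, 0.001, 0.0]
force: [-0.2, 0.5, -0.2]
gripper_width: 0.06
gripper_force: 0.0
clock: 8.03
position: [0.563, 0.2773, 0.4441]
eef_rot: [0.7, 0.714, -0.0, 0.0]
force: [0.1, 0.5, 0.5]
gripper_width: 0.0599
gripper_force: 0.0
[323.86179702 170.91380505] [346.22666837 361.01055219]
301 296
yaw 91.14926936833868 T [-0.02979351 -0.05274782 -0.00292335] W 0.06000696620809885
```

View pics/c3.png

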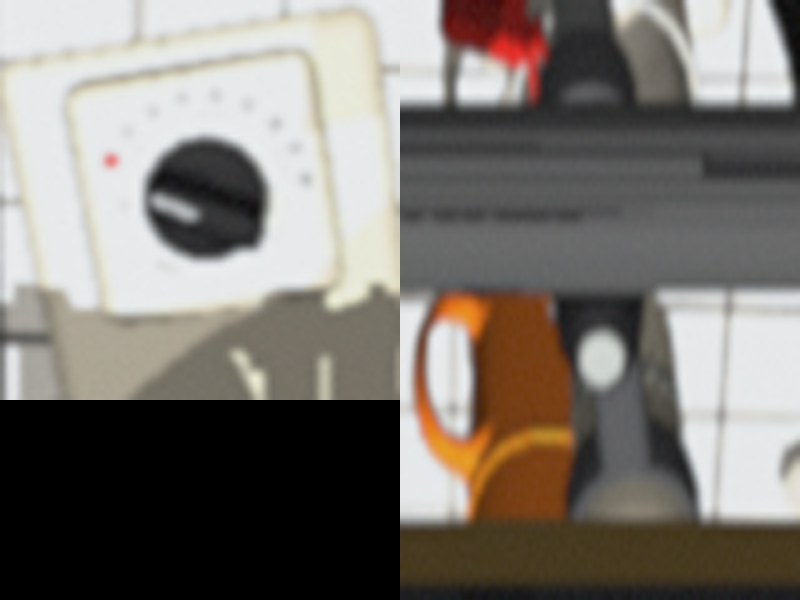

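Dial check: the white line now points to about 163° image angle, beside the red off dot (its world angle was 161°), so the dial is off. Now I go over the knob.

```bash
python3 -m handwheel '[{"jaw":6,"slide":[0.5,-2,0],"turn":-7},{"jaw":6,"slide":[1,-4,0],"turn":-14},{"jaw":6,"slide":[1.5,-7,0],"turn":-21},{"jaw":6,"slide":[2,-10,0],"turn":-28},{"jaw":6,"slide":[2.5,-13,0],"turn":-35},{"jaw":6,"slide":[2.8,-16,0],"turn":-42},{"jaw":6,"slide":[2.8,-19,0],"turn":-49},{"jaw":6,"slide":[2.8,-19,0],"turn":-56}]'
python3 -m handwheel '[{"jaw":6,"slide":[0,0,0],"turn":-6},{"jaw":6,"slide":[0,0,0],"turn":-11},{"jaw":6,"slide":[0,0,0],"turn":-11},{"jaw":6,"slide":[0,0,0],"turn":-11}]'
python3 - <<'E'
from h import *
w=cam('wrist');cv2.imwrite('pics/w4.png',w['img']);np.savez('w4.npz',**{k:w[k] for k in('R','t','f','cx','cy')})
print(proj(w,[.591,.086,.325]))
s=cam('scene');cv2.imwrite('pics/s4.png',s['img'])
o=np.zeros((600,800,3),np.uint8);o[:400,:640]=w['img'];o[300:,560:]=cv2.resize(s['img'][145:245,265:345],(240,300),interpolation=2)
cv2.imwrite('pics/c4.png',o)
E
python3 st.py
```

```text
clock: 8.75
position: [0.5923, 0.0786, 0.4439]
eef_rot: [0.956, 0.293, -0.001, 0.003]
force: [-0.2, -1.0, -1.3]
gripper_width: 0.0598
gripper_force: 0.0
clock: 9.08
position: [0.5911, 0.0873, 0.4441]
eef_rot: [0.978, 0.21, -0.0, -0.0]
force: [0.5, 0.3, 0.5]
gripper_width: 0.0601
gripper_force: 0.0
[326.04451643 193.7203168 ]
yaw 24.134881184709148 T [ 0.02124898 -0.00636131  0.01606956] W 0.06015366396591549
```

View pics/c4.png

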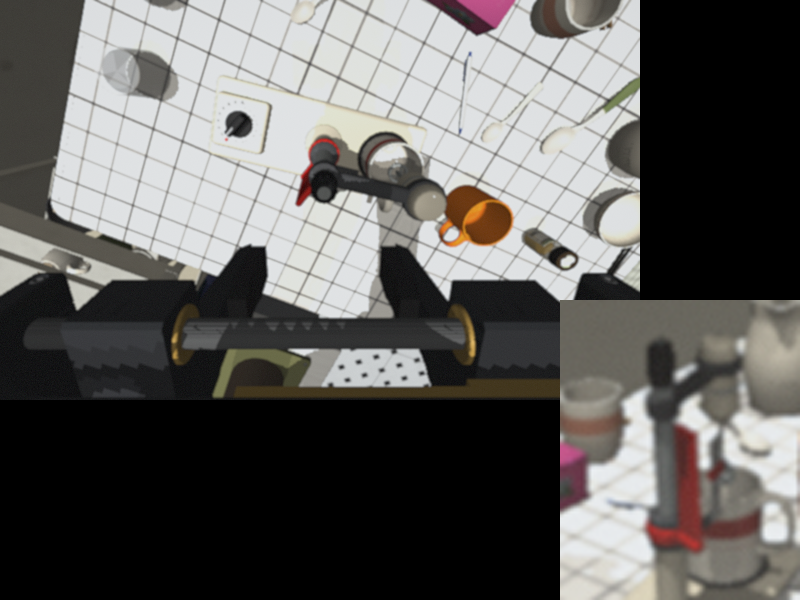

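```bash
python3 - <<'E'
from h import *
np.set_printoptions(precision=4,suppress=True)
z=np.load('w4.npz');w={k:z[k] for k in z};s=cam('scene');t=cam('top')
print(manip.sense()['qpos'])
i=cv2.imread('pics/w4.png');g=i.max(2)[165:215,300:350];print('\n'.join(''.join('#' if v<45 else '+' if v<80 else '.' for v in r) for r in g))
print('mark rough',tri(ray(s,317.3,200),ray(t,323,203)))
h=cv2.cvtColor(s['img'],cv2.COLOR_BGR2HSV);print('\n'.join(''.join('R' if ((a[0]<8 or a[0]>172) and a[1]>120) else '.' for a in r) for r in h[180:235,285:335]))
E
```

```text
[-0.0153  0.4966 -0.3766  1.3037  0.1795  1.3744 -1.5363]
..............+++++..........++++##+++............
.............+++...............++++##+++++........
............+++..................+++####++++++....
...........+++.....+.+++++++++....++########++++++
...........++......++++++++++++++.+++###########++
..........++.....++++########+++++++++###########+
..........+.....+++############++++++++#######+###
...............+++################+++++#######+###
.............+++####################++###+++++####
.............++##########################+++++++++
.............+######################+####+++++++++
........++...+###########################+++++++++
........++++++###########################++++.++++
.......++++++############################++++.....
.......+++++##############################++++....
......+++++################################+++++++
.....++++++################################+++++++
.....++++++#################################++++++
....+++++++#######################################
...++++++++#######################################
..+++++++++###########
[... 3646 characters left out ...]
RRRRRRRRRRRRRR.......................
..........RRRRRRRRRRRRRRRRRR......................
..........RRRRRRRRRRRRRRRRR.......................
...........RRRRRRRRRRRRRRRR.......................
............RRRRRRRRRRRRRRR.......................
..............RR....RRRRRRR.......................
......................RRRRR.......................
........................RR........................
..................................................
..................................................
..................................................
..................................................
..................................................
..................................................
```

Knob top centre is at px (323.5,193), giving world (0.590,0.088). The marker is at scene (316,202), roughly world (0.581,0.026,0.177). I take two closer wrist views of the marker and index tab from the front side.

```bash
python3 -m handwheel '[{"jaw":6,"slide":[-3,-1,0],"turn":7},{"jaw":6,"slide":[-6,-2,0],"turn":14},{"jaw":6,"slide":[-9,-4,0],"turn":21},{"jaw":6,"slide":[-12,-6,0],"turn":28},{"jaw":6,"slide":[-14,-9,-1],"turn":35},{"jaw":6,"slide":[-14,-9,-4],"turn":42},{"jaw":6,"slide":[-14,-9,-8],"turn":49},{"jaw":6,"slide":[-14,-9,-12],"turn":56}]'
python3 -m handwheel '[{"jaw":6,"slide":[0,0,-4],"turn":5},{"jaw":6,"slide":[0,0,-5],"turn":9},{"jaw":6,"slide":[0,0,-5],"turn":9},{"jaw":6,"slide":[0,0,-5],"turn":9}]'
python3 - <<'E'
from h import *
w=cam('wrist');cv2.imwrite('pics/w5.png',w['img']);np.savez('w5.npz',**{k:w[k] for k in('R','t','f','cx','cy')})
E
python3 -m handwheel '[{"jaw":6,"slide":[0,0,-3],"turn":0},{"jaw":6,"slide":[0,0,-7],"turn":0},{"jaw":6,"slide":[0,0,-7],"turn":0},{"jaw":6,"slide":[0,0,-7],"turn":0}]'
python3 - <<'E'
from h import *
w=cam('wrist');cv2.imwrite('pics/w6.png',w['img']);np.savez('w6.npz',**{k:w[k] for k in('R','t','f','cx','cy')})
a=cv2.imread('pics/w5.png');o=np.zeros((600,800,3),np.uint8)
for k,(n,im) in enumerate(((5,a),(6,w['img']))):
    z=np.load(f'w{n}.npz');p=proj({q:z[q] for q in z},[.581,.026,.18]).astype(int);print(p)
    x=min(max(p[0]-60,0),520);y=min(max(p[1]-90,0),220);print(x,y)
    o[:600,400*k:400*k+400]=cv2.resize(im[y:y+180,x:x+120],(400,600),interpolation=2)
cv2.imwrite('pics/c5.png',o)
E
```

```text
clock: 9.95
position: [0.4517, -0.0035, 0.3242]
eef_rot: [0.765, 0.644, 0.002, 0.002]
force: [0.7, -0.1, -1.2]
gripper_width: 0.0603
gripper_force: 0.0
clock: 10.28
position: [0.4515, -0.0027, 0.2743]
eef_rot: [0.714, 0.7, 0.0, -0.0]
force: [0.7, 0.2, 0.4]
gripper_width: 0.0598
gripper_force: 0.0
clock: 10.67
position: [0.4513, -0.0028, 0.2048]
eef_rot: [0.714, 0.7, -0.001, -0.0]
force: [0.2, 0.3, 1.0]
gripper_width: 0.0599
gripper_force: 0.0
[487 166]
427 76
[548 193]
488 103
```

View pics/c5.png

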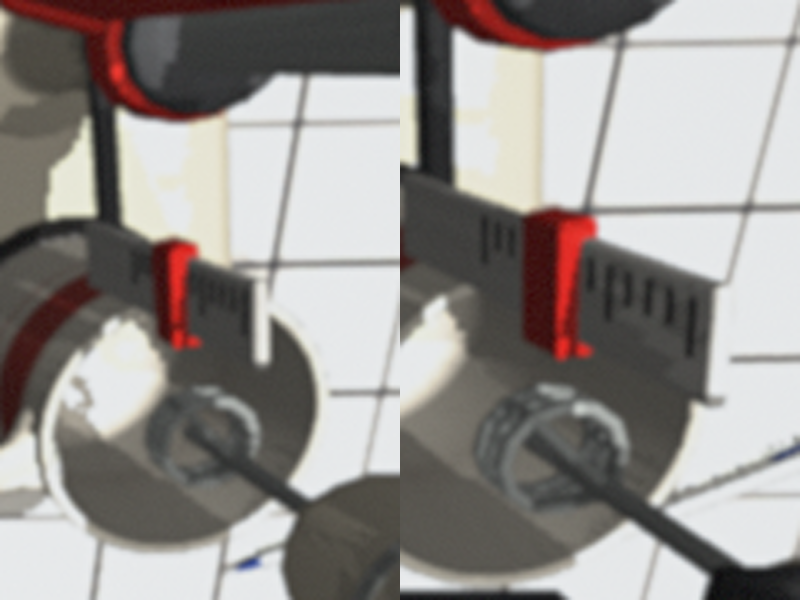

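Both views show the scale plate with the red marker block at crop (175,295) and (560,290), and the white index tab at the plate's upper end at (262,320). I add a view from straight above for a larger baseline.

```bash
python3 -m handwheel '[{"jaw":6,"slide":[0,0,4],"turn":0},{"jaw":6,"slide":[0,0,8],"turn":0},{"jaw":6,"slide":[0,0,12],"turn":0},{"jaw":6,"slide":[0,0,16],"turn":0},{"jaw":6,"slide":[1,0,20],"turn":0},{"jaw":6,"slide":[5,0,20],"turn":0},{"jaw":6,"slide":[9,0,20],"turn":0},{"jaw":6,"slide":[11,0,20],"turn":0}]'
python3 -m handwheel '[{"jaw":6,"slide":[0,0,0],"turn":0},{"jaw":6,"slide":[0,0,0],"turn":0}]'
python3 - <<'E'
from h import *
w=cam('wrist');cv2.imwrite('pics/w7.png',w['img']);np.savez('w7.npz',**{k:w[k] for k in('R','t','f','cx','cy')})
p=proj(w,[.581,.026,.18]).astype(int);print(p)
o=np.zeros((600,800,3),np.uint8)
x,y=p-[40,60];print(x,y);o[:,:400]=cv2.resize(w['img'][y:y+120,x:x+80],(400,600),interpolation=2)
a=cv2.imread('pics/w6.png')[150:220,520:600];o[:350,400:]=cv2.resize(a,(400,350),interpolation=2)
a=cv2.imread('pics/w5.png')[140:190,465:545];o[350:,400:]=cv2.resize(a,(400,250),interpolation=2)
cv2.imwrite('pics/c7.png',o)
E
```

```text
clock: 11.38
position: [0.565, -0.003, 0.4088]
eef_rot: [0.714, 0.7, 0.004, 0.003]
force: [-0.2, -0.2, 0.1]
gripper_width: 0.0601
gripper_force: 0.0
clock: 11.55
position: [0.5615, -0.0022, 0.4066]
eef_rot: [0.714, 0.701, 0.002, 0.0]
force: [-0.3, -0.2, 0.2]
gripper_width: 0.0599
gripper_force: 0.0
[339 144]
299 84
```

View pics/c7.png

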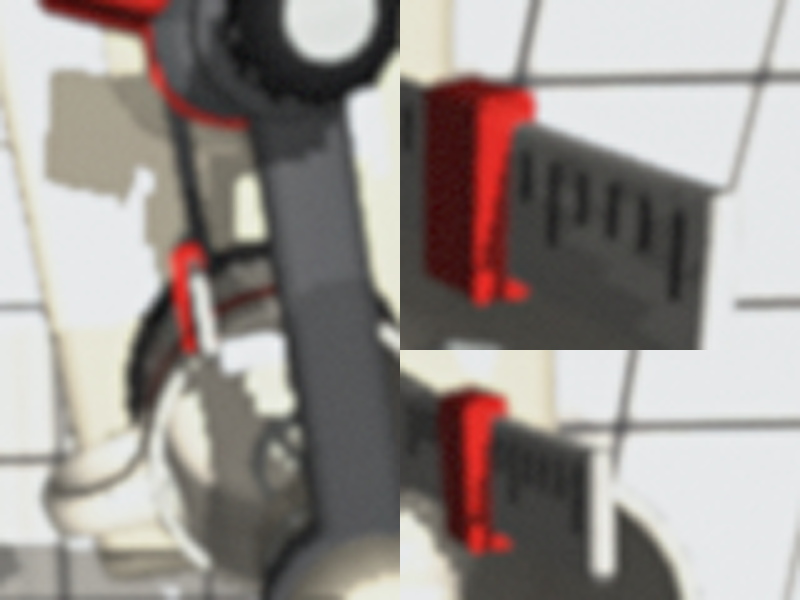

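```bash
python3 - <<'E'
from h import *
np.set_printoptions(precision=4,suppress=True)
W={}
for n in '567':
    z=np.load(f'w{n}.npz');W[n]={k:z[k] for k in z}
def T(name,**k):
    rs=[ray(W[n[1]],*p) for n,p in k.items()];X=tri(*rs)
    print(name,X,[np.round(proj(W[n[1]],X)-p,1) for n,p in k.items()])
T('mark lo',w7=(336.6,154.4),w6=(534.6,210.4),w5=(478.8,180))
T('mark hi',w7=(333.2,133.6),w6=(536.2,167.6),w5=(479.8,149.6))
T('mark lo75',w7=(336.6,154.4),w5=(478.8,180))
T('mark lo76',w7=(336.6,154.4),w6=(534.6,210.4))
T('tab lowfront',w7=(339.6,154.8),w5=(503.2,185.6))
T('tab topback',w7=(341.8,154.8),w5=(507.8,185.6))
T('knob',w7=(299+66,84+3))
print(onz(W['7'],365,86.8,.325))
E
python3 st.py
```

```text
mark lo [0.5778 0.014  0.1758] [array([-0. , -0.1]), array([-0.2, -0.1]), array([0.2, 0.2])]
mark hi [0.5742 0.0395 0.1758] [array([ 0.2, -0.4]), array([0.7, 1.4]), array([-0.9, -0.5])]
mark lo75 [0.5779 0.0139 0.1753] [array([ 0. , -0.1]), array([-0. ,  0.1])]
mark lo76 [0.5779 0.014  0.1759] [array([ 0., -0.]), array([-0.,  0.])]
tab lowfront [0.5798 0.0187 0.2068] [array([-0.1,  0.3]), array([ 0.1, -0.5])]
tab topback [0.5822 0.019  0.2083] [array([-0. ,  0.2]), array([ 0.1, -0.4])]
knob [0.5896 0.0874 0.3379] [array([-0.,  0.])]
[0.5913 0.0878 0.325 ]
yaw 88.96758224171133 T [-0.07957044 -0.10309735  0.0080425 ] W 0.06047859746560598
```

The marker's top edge is at z ≈ 0.1758, and its measured length of 25.7 mm checks. The white strip I measured at z ≈ 0.207 sits on the plate end, so it may be either the plate or the index tab. I check the arm underside numerically.

```bash
python3 - <<'E'
from h import *
W={}
for n in '56':
    z=np.load(f'w{n}.npz');W[n]={k:z[k] for k in z}
    for y in(0,.03,.06,): print(n,y,[np.round(proj(W[n],[x,y,h])).astype(int).tolist() for x,h in((.58,.207),(.58,.246),(.60,.246),(.60,.272))])
def art(i,y0,y1,x0,x1,sy=1,sx=1):
    for y in range(y0,y1,sy):
        r=''
        for x in range(x0,x1,sx):
            b,g,rr=map(int,i[y,x]);m=max(b,g,rr);s=m-min(b,g,rr)
            r+= 'R' if rr>1.8*max(g,b,20) and rr>60 else '#' if m<60 else '+' if m<130 else '-' if m<190 else ('c' if s>14 else ' ')
        print(y,r)
art(cv2.imread('pics/w5.png'),86,236,470,640,3,1)
s=cam('scene');
print([proj(s,[.58,.03,h]) for h in(.176,.207,.246)],proj(s,[.60,.03,.246]),proj(s,[.60,.03,.272]))
art(s['img'],150,215,285,345)
E
```

```text
5 0 [[499, 210], [534, 232], [566, 231], [602, 252]]
5 0.03 [[506, 170], [544, 185], [578, 184], [618, 198]]
5 0.06 [[514, 126], [555, 133], [591, 132], [637, 138]]
6 0 [[572, 256], [645, 304], [696, 304], [787, 355]]
6 0.03 [[586, 202], [671, 237], [725, 236], [835, 274]]
6 0.06 [[603, 141], [701, 157], [761, 156], [894, 174]]
86 +++++++++++++#++##++#++#+##+++##+###++#+++#+###+############+###+#+############################################################++++++#####################################
89 ++++++++++++###################################################################################################################+++++######################################
92 +++++++++++#####################+##################+############################################################################+++#######################################
95 ++++++++++#########################################################################################################################+########+#############################
98 ++++++++########################++++++++-------++++--------++++-++++-++
[... 11667 characters left out ...]
  -++++++RRRRRRR++++++++++++++++++++-            -
205             -++++++RRRRRRR++++++++++++++++++++-            -
206             -++++++RRRRRRR++++++++++++++++++++-             
207             -++++++RRRRRRR++++++++++++++++++++--            
208             -+++++++RRRRRR++++++++++++++++++-----           
209             -+++++++RRRRRR+++-++++-++++++++-----cc          
210             -+++++++RRRRRR++++++++--++++------- c   cc     -
211             -+++++++RRRRRR++++++++--++---------cccccccc-----
212 cc          -+++++++RRRRRR+-+++++----+-----+----     cc-----
213 --------- --++++++++RRRRRR++++++++---+--++++----      ------
214  ----  ---++++++++++RRRRRR+++++++++-++-++++++++-     ----- -
```

```bash
python3 - <<'E'
from h import *
a=cv2.imread('pics/w7.png').max(2);b=cv2.imread('pics/w5.png').max(2)
for v in(125,140,155,170): print('w7',v,348,' '.join(map(str,a[v,348:385])))
for v in(150,170,190,205): print('w5',v,572,' '.join(map(str,b[v,572:640])))
E
```

```text
w7 125 348 235 231 202 137 81 75 90 100 105 106 107 105 105 104 105 105 104 103 101 100 96 87 103 159 216 231 232 232 232 231 232 232 232 232 232 231 230
w7 140 348 113 116 115 114 107 86 61 70 83 93 103 106 104 101 98 97 97 95 93 91 90 87 86 78 82 124 191 229 232 231 232 231 230 231 231 231 231
w7 155 348 235 235 235 234 235 235 232 196 119 62 63 76 83 87 88 88 88 89 87 89 88 88 88 89 86 82 75 67 62 71 101 152 202 227 226 223 225
w7 170 348 122 120 110 95 83 81 80 88 115 145 135 89 62 70 81 86 89 90 89 90 89 88 89 88 89 88 86 84 79 69 68 72 73 71 72 68 67
w5 150 572 233 234 233 234 234 234 236 232 191 109 45 27 30 31 32 33 30 36 34 32 36 34 38 37 47 49 49 50 56 67 77 82 81 86 84 89 94 97 99 100 99 98 100 99 100 100 99 99 98 99 100 100 102 100 100 98 98 99 97 93 90 82 75 69 69 71 71 72
w5 170 572 233 233 233 234 234 233 219 160 89 37 29 29 32 31 34 34 34 33 35 35 37 36 46 50 52 55 59 68 74 78 83 84 90 91 95 96 99 99 97 99 97 99 99 99 99 98 99 99 99 100 101 99 99 97 96 97 96 94 94 98 92 77 69 70 68 65 61 54
w5 190 572 234 231 218 196 186 160 109 56 32 28 31 35 30 33 35 37 34 36 38 39 39 43 48 52 54 65 75 80 82 87 88 92 95 98 99 100 99 99 98 99 100 100 100 101 100 100 100 99 98 96 97 98 98 97 96 92 86 74 58 39 34 36 42 47 47 49 50 48
w5 205 572 224 222 222 211 165 99 46 29 34 33 29 34 30 35 34 35 39 35 38 41 48 53 60 62 70 79 80 82 88 89 94 96 100 99 101 100 98 99 99 100 100 99 101 100 101 100 100 97 98 98 100 98 97 95 92 90 84 75 73 72 76 73 74 74 77 75 75 74
```

```bash
python3 - <<'E'
from h import *
from scipy.optimize import least_squares
W={}
for n in '57':
    z=np.load(f'w{n}.npz');W[n]={k:z[k] for k in z}
E={'7L':('7',(351,125),(358.9,170),1),'7R':('7',(371.2,125),(373.6,140),-1),'5L':('5',(580.7,150),(576.7,205),1),'5R':('5',(633,150),(629.5,190),-1)}
P={}
for k,(n,p,q,sg) in E.items():
    o,d1=ray(W[n],*p);_,d2=ray(W[n],*q);N=np.cross(d1,d2);N/=np.linalg.norm(N)
    # orient toward arm centre
    if N@(np.array([.60,.03,.262])-o)<0:N=-N
    P[k]=(o,N);print(k,N)
    for z in(.246,.252,.262):
        pass
def sol(keys,zc=None,r=None):
    f=lambda x:[P[k][1]@(np.array([x[0],.03,x[1]])-P[k][0])-x[2] for k in keys]
    s=least_squares(f,[.6,.262,.01]);return s.x,s.fun
print('cyl all',sol(P));print('no5R',sol(['7L','7R','5L']))
# rounded box corner check: intersection of 7L & 5L planes at y=.03
A=np.array([P['7L'][1][[0,2]],P['5L'][1][[0,2]]]);b=[P[k][1]@(P[k][0]-[0,.03,0]) for k in('7L','5L')]
print('corner',np.linalg.solve(A,b))
E
```

```text
7L [0.98017515 0.18510205 0.07066756]
7R [-0.97320291 -0.18863074 -0.13150873]
5L [0.77486941 0.13469444 0.61760409]
5R [-0.71369833 -0.15204316 -0.68375257]
cyl all (array([0.60188408, 0.26035685, 0.00972066]), array([-0.00062129, -0.00057928,  0.000606  ,  0.00059457]))
no5R (array([0.60212835, 0.2582046 , 0.0091867 ]), array([ 6.77157982e-13, -3.28195804e-13,  8.66536010e-13]))
corner [0.59300281 0.25477911]
```

```bash
python3 - <<'E'
from h import *
i=cv2.imread('pics/w5.png')
g=i[:,:,0].astype(int)
for v in range(140,226,3): print(v,' '.join('%3d'%x for x in g[v,540:584]))
E
```

```text
140 233 234 233 233 233 233 233 233 233 234 232 222 195 189 218 232 233 234 233 233 233 233 233 233 233 233 234 233 233 233 233 233 233 233 233 233 233 233 234 233 217 156  85  36
143 233 233 234 233 233 233 233 234 234 234 228 208 188 210 229 234 233 233 234 233 233 233 232 234 233 233 233 233 233 233 233 233 233 233 233 233 233 234 234 232 203 133  65  29
146 233 233 234 233 233 233 234 234 233 231 217 187 196 224 233 234 233 233 233 233 233 233 233 233 233 233 233 233 233 233 234 233 233 233 233 233 233 234 235 231 194 120  51  27
149 234 233 234 234 234 234 234 235 233 223 196 187 217 232 234 233 233 234 234 233 233 233 233 233 233 233 234 233 233 234 234 233 234 233 234 233 233 234 235 232 192 112  46  25
152 231 230 229 229 228 228 230 228 221 191 167 182 214 225 225 224 223 223 223 223 223 222 221 221 220 220 221 219 219 220 219 218 214 213 215 214 214 214 213 199 154  90  35  29
155 161 162 163 163 164 164 166 161 142 125 137 160 174 176 175 177 175 179 180 181 184 188 190 193 193 193 192 191 194 194 196 197 199 200 203 204 203 205 199 177 129  72  31  29
158 234 234 235 234 
[... 3419 characters left out ...]
 235 235 235 235 235 235 235 234 234 233 234 234 234 234 233 230 221 197 192 198 185 155 134 124 122 137 154 167 181 201 211 199 151  85  39  25  31  34  31  33
218 127 131 131 131 131 132 131 130 131 139 155 174 193 217 227 227 217 193 163 142 129 129 138 152 173 196 213 221 227 231 233 233 229 227 222 189 130  65  29  30  31  31  35  34
221  68  69  70  70  68  70  70  70  71  69  69  69  70  73  81  86  90  93 108 145 189 220 230 234 235 230 227 226 227 228 223 204 171 170 188 174 117  54  27  28  32  30  34  34
224  71  68  68  71  70  72  70  72  70  71  72  71  71  70  71  72  70  70  71  74  81  92 108 131 158 186 213 228 232 232 219 183 168 199 223 190 118  50  31  28  33  29  34  30
```

```bash
python3 - <<'E'
from h import *
np.set_printoptions(precision=4,suppress=True)
z=np.load('w5.npz');w={k:z[k] for k in z};t=cam('top');z=np.load('w7.npz');w7={k:z[k] for k in z}
for p in((573,178),(553,190),(573,200)):
    X=onz(w,*p,0);print(p,X,proj(t,X))
    o,d=ray(w,*p)
    for x in(.58,.585,.59): q=o+d*(x-o[0])/d[0];print('   x',x,q,'w7',proj(w7,q))
# white in w7 near arm's front, where the tab would be
g=cv2.imread('pics/w7.png')
for v in range(120,170,3): print(v,' '.join('%3d'%a for a in g[v,328:362].max(1)),)
X=np.array([.59,.088,0])
b=cv2.imread('pics/top0.png');u,v=proj(t,onz(w,573,190,0)).astype(int)
print(cv2.cvtColor(b,6)[v-6:v+7,u-10:u+11])
E
```

```text
(573, 178) [ 0.7994 -0.0347  0.    ] [339.1324 153.6878]
   x 0.58 [0.58   0.0393 0.2654] w7 [343.0516 144.5601]
   x 0.585 [0.585  0.0376 0.2594] w7 [347.9366 145.2836]
   x 0.59 [0.59   0.036  0.2533] w7 [352.6169 145.9769]
(553, 190) [ 0.7753 -0.0518  0.    ] [343.9666 160.0207]
   x 0.58 [0.58   0.0294 0.2539] w7 [342.274  153.0964]
   x 0.585 [0.585  0.0273 0.2474] w7 [346.9125 153.9223]
   x 0.59 [0.59   0.0252 0.2409] w7 [351.3497 154.7123]
(573, 200) [ 0.8072 -0.0674  0.    ] [348.0712 151.5045]
   x 0.58 [0.58   0.0285 0.2688] w7 [343.2695 156.8749]
   x 0.585 [0.585  0.0264 0.2629] w7 [348.1536 157.8051]
   x 0.59 [0.59   0.0243 0.257 ] w7 [352.8329 158.6963]
120 234 213 178 166 167 159 130  85  59  63  95 130 137 129 120 118 119 134 177 216 228 207 151  90  73  87  98 105 107 108 107 106 105 106
123 187 172 167 166 167 163 144 105  61  44  66 105 124 123 120 117 119 146 202 230 235 230 191 119  73  81  94 102 104 106 106 105 106 104
126 179 165 167 166 168 167 158 131  83  45  52  77 105 117 120 118 119 145 201 231 234 231 213 153  90  73  87 100 104 107 104 106 106 105
12
[... 2415 characters left out ...]
1 163 163 163 163 164 162 162 165 158 118 152 166 163 163 163
  164 160 111]
 [161 163 164 163 162 161 163 163 163 162 163 160 118 150 164 163 163 162
  163 163 156]
 [161 162 162 162 163 163 163 163 163 162 165 161 117 151 163 163 164 162
  162 162 162]
 [163 162 162 163 162 162 162 161 160 162 164 159 115 151 164 161 162 161
  162 162 163]
 [164 162 164 163 161 162 163 163 163 163 163 160 116 151 163 162 162 163
  163 164 163]
 [163 162 163 162 163 162 164 161 162 164 163 160 116 150 165 161 162 162
  163 163 163]
 [163 162 164 162 163 163 162 161 163 162 164 160 117 151 162 164 162 163
  162 163 165]
 [164 163 162 163 162 163 162 163 163 162 165 160 118 151 164 161 163 161
  162 162 162]]
```

```bash
python3 - <<'E'
from h import *
np.set_printoptions(precision=4,suppress=True)
W={}
for n in '57':
    z=np.load(f'w{n}.npz');W[n]={k:z[k] for k in z}
for a,b in (((342.7,152.5),(554,188)),((342.9,156),(554,198)),((342.7,154),(553,192))):
    X=tri(ray(W['7'],*a),ray(W['5'],*b));print(X,proj(W['7'],X)-a,proj(W['5'],X)-b)
g=cv2.imread('pics/w7.png')
for v in range(149,170,2): print(v,g[v,338:362].tolist()[::3])
E
```

```text
[0.5805 0.0302 0.2536] [ 0.0504 -0.2848] [-0.1412  0.483 ]
[0.5803 0.026  0.2556] [-0.1731  0.8347] [ 0.4499 -1.4141]
[0.5804 0.0283 0.2537] [-0.0303  0.1602] [ 0.0819 -0.2711]
149 [[118, 122, 135], [183, 188, 188], [94, 102, 104], [108, 117, 120], [114, 120, 124], [115, 120, 123], [60, 61, 59], [83, 81, 81]]
151 [[105, 109, 140], [199, 205, 210], [147, 151, 150], [180, 179, 178], [216, 215, 211], [220, 219, 216], [92, 92, 90], [80, 79, 78]]
153 [[86, 89, 140], [209, 215, 215], [229, 228, 226], [234, 233, 231], [236, 234, 232], [237, 236, 234], [113, 112, 111], [79, 77, 76]]
155 [[112, 120, 130], [129, 133, 133], [232, 230, 228], [236, 234, 232], [235, 234, 231], [235, 235, 232], [119, 119, 118], [76, 74, 74]]
157 [[133, 143, 146], [103, 111, 115], [217, 217, 213], [217, 216, 214], [227, 231, 230], [227, 234, 233], [126, 135, 136], [73, 72, 70]]
159 [[106, 115, 119], [106, 115, 119], [132, 138, 140], [140, 150, 152], [221, 232, 232], [221, 233, 232], [126, 136, 137], [68, 66, 66]]
161 [[119, 129, 131], [109, 118, 122], [106, 115, 120], [129, 141, 144], [220, 231, 230], [221, 232, 232], [155, 169, 167], [66, 64, 62]]
163 [[172, 187, 185], [107, 116, 120], [108, 117, 122], [109, 117, 122], [192, 210, 208], [223, 234, 232], [207, 225, 221], [62, 63, 62]]
165 [[189, 206, 204], [107, 116, 120], [107, 116, 120], [106, 114, 119], [177, 194, 193], [221, 232, 230], [198, 216, 212], [59, 58, 57]]
167 [[217, 229, 227], [108, 117, 120], [109, 118, 122], [107, 117, 121], [122, 131, 135], [127, 137, 137], [114, 121, 118], [54, 53, 53]]
169 [[219, 230, 229], [107, 116, 120], [110, 118, 122], [109, 118, 122], [105, 114, 117], [76, 78, 77], [95, 99, 97], [71, 74, 73]]
```

The real index tab shows up as a bluish-white patch under the arm, at w7 (343–354,151–157) and w5 (553–572,186–200). It triangulates to z ≈ 0.2535 at its top face, and the arm underside from the tangent fit is ≈ 0.251–0.252. The strip at 0.207 is the plate's end. So the press needed is about 75.5 mm. Now I go over the knob.

```bash
python3 -m handwheel '[{"jaw":6,"slide":[0.5,2,0],"turn":-7},{"jaw":6,"slide":[1,4,0],"turn":-14},{"jaw":6,"slide":[1.5,6,0],"turn":-21},{"jaw":6,"slide":[2.9,9,0],"turn":-28},{"jaw":6,"slide":[2.9,9,0],"turn":-35},{"jaw":6,"slide":[2.9,9,0],"turn":-42},{"jaw":6,"slide":[2.9,9,0],"turn":-49},{"jaw":6,"slide":[2.9,9,0],"turn":-56}]'
python3 -m handwheel '[{"jaw":6,"slide":[0,0,0],"turn":-6},{"jaw":6,"slide":[0,0,0],"turn":-11},{"jaw":6,"slide":[0,0,0],"turn":-11},{"jaw":6,"slide":[0,0,0],"turn":-11}]'
python3 - <<'E'
from h import *
np.set_printoptions(precision=4,suppress=True)
w=cam('wrist');a=w['img'];g=a.max(2)
z=np.load('w7.npz');w7={k:z[k] for k in z}
def cap(im,u,v):
    c=im[v-25:v+25,u-25:u+25].astype(int);m=((c.max(2)>70)).astype(np.uint8);n,l,st,ce=cv2.connectedComponentsWithStats(m,connectivity=4)
    return [(st[k,4],ce[k]+[u-25,v-25]) for k in range(1,n) if 40<st[k,4]<600]
p=proj(w,[.5905,.088,.325]);print(p,cap(a,*p.astype(int)))
q=proj(w7,[.5905,.088,.325]);print(q,cap(cv2.imread('pics/w7.png'),*q.astype(int)))
E
python3 st.py
```

```text
clock: 12.37
position: [0.5891, 0.0874, 0.4052]
eef_rot: [0.96, 0.281, 0.0, -0.0]
force: [0.3, 0.4, -0.6]
gripper_width: 0.06
gripper_force: 0.0
clock: 12.7
position: [0.5895, 0.0871, 0.4051]
eef_rot: [0.981, 0.192, 0.0, 0.0]
force: [0.4, 0.8, -0.1]
gripper_width: 0.0601
gripper_force: 0.0
[324.462 206.571] [(np.int32(79), array([301.4051, 186.5949])), (np.int32(156), array([324.4359, 206.0577]))]
[363.8765  86.4944] [(np.int32(349), array([364.4269,  86.043 ])), (np.int32(48), array([342.5 , 108.25]))]
yaw 22.088709192908343 T [0.00532403 0.0437109  0.01929502] W 0.05970154633937582
```

The knob centre is confirmed within 0.5 px in both views, with the top at 0.325. I descend and grip.

```bash
python3 -m handwheel '[{"jaw":6,"slide":[0.1,0.1,-4],"turn":0},{"jaw":6,"slide":[0.1,0.1,-8],"turn":0},{"jaw":6,"slide":[0.1,0.1,-11],"turn":0},{"jaw":6,"slide":[0.1,0.1,-11.7],"turn":0},{"jaw":6,"slide":[0.1,0.1,-11.7],"turn":0},{"jaw":6,"slide":[0.1,0.1,-11.7],"turn":0}]'
python3 -m handwheel '[{"jaw":4,"slide":[0,0,0],"turn":0},{"jaw":3,"slide":[0,0,0],"turn":0},{"jaw":2,"slide":[0,0,0],"turn":0},{"jaw":1.5,"slide":[0,0,0],"turn":0},{"jaw":1.5,"slide":[0,0,0],"turn":0},{"jaw":1.5,"slide":[0,0,0],"turn":0},{"jaw":1.5,"slide":[0,0,0],"turn":0}]' 45
```

```text
clock: 13.25
position: [0.5921, 0.0884, 0.2886]
eef_rot: [0.982, 0.191, 0.001, -0.0]
force: [0.3, -0.1, 0.3]
gripper_width: 0.06
gripper_force: 0.0
clock: 13.83
position: [0.5919, 0.087, 0.2878]
eef_rot: [0.982, 0.19, 0.001, 0.001]
force: [0.9, -1.7, 3.6]
gripper_width: 0.0238
gripper_force: 45.0
```

```bash
python3 -m handwheel '[{"jaw":1.5,"slide":[0,0,-1],"turn":0},{"jaw":1.5,"slide":[0,0,-2],"turn":0},{"jaw":1.5,"slide":[0,0,-3],"turn":0},{"jaw":1.5,"slide":[0,0,-4],"turn":0},{"jaw":1.5,"slide":[0,0,-5],"turn":0},{"jaw":1.5,"slide":[0,0,-6],"turn":0},{"jaw":1.5,"slide":[0,0,-7],"turn":0},{"jaw":1.5,"slide":[0,0,-7],"turn":0}]'
python3 -m handwheel '[{"jaw":1.5,"slide":[0,0,-0.5],"turn":0},{"jaw":1.5,"slide":[0,0,-0.5],"turn":0},{"jaw":1.5,"slide":[0,0,-0.5],"turn":0}]'
python3 - <<'E'
from h import *
s=cam('scene');cv2.imwrite('pics/s8.png',s['img'])
print([np.round(proj(s,[.58,y,h]),1) for h in(.176,.18) for y in(.014,.028,.04)],proj(s,[.5905,.088,.325-.0755]),proj(s,[.5905,.088,.325]))
i=s['img']
for y in range(176,212):
    r=''
    for x in range(285,345):
        b,g,rr=map(int,i[y,x]);m=max(b,g,rr);sd=m-min(b,g,rr)
        r+= 'R' if rr>1.8*max(g,b,20) and rr>60 else '#' if m<60 else '+' if m<130 else '-' if m<190 else ('c' if sd>14 else ' ')
    print(y,r)
E
python3 st.py
```

```text
clock: 14.5
position: [0.592, 0.087, 0.2168]
eef_rot: [0.982, 0.19, 0.0, 0.001]
force: [0.9, -4.5, 6.8]
gripper_width: 0.0237
gripper_force: 45.0
clock: 14.75
position: [0.592, 0.087, 0.2131]
eef_rot: [0.982, 0.19, 0.001, 0.001]
force: [-0.2, -3.1, 7.0]
gripper_width: 0.0237
gripper_force: 45.0
[array([319.4, 198.7]), array([316.6, 200.5]), array([314.1, 202.1]), array([319.4, 197.5]), array([316.6, 199.3]), array([314.1, 200.9])] [299.82533738 184.34959266] [298.53594951 158.76486444]
176 ################+++++#+-                 --+++++++++++++++++
177 #################++++#+-                  -+++++++++++++++++
178 #################+++++-                   -+++++++++++++++++
179 #################+++++-   ----      cc    -+++++++++++++++++
180 ##################+++-    -++----------  ---++++++++++++++++
181 ###################++-    --+------------  --+++++++++++++++
182 ###################+-      -++-----------   ---+++++++++++++
183 ###################+-      -++-----------     --+++---------
184 ###################+-      -+++------++--      ----         
185 ###################+
[... 1116 characters left out ...]
RR++++++++---               -
203           +###++++++RRRRRR++++RR+++++++++++---             -
204           ++#####++RRRRRRR++++++++++++++++++++-            -
205           -+#####+++RRRRRR++-+++++++++++++++++--            
206           -+######++RRRRRR++--+++++++++++++++++-            
207           -++####+++RRRRRR++--+++++++++++++++++-            
208            -++#+++++RRRRRR++--++++++-++++++++++--           
209             -+++++++RRRRRR+++-++++++--+++++++++-----        
210             -+++++++RRRRRR+++++++++++++++++++----------    -
211             -+++++++RRRRRR+++++++++++++++++++---------------
yaw 21.857536718083292 T [-0.78179701  0.00279492 -0.01413271] W 0.023687911705441104
```

```bash
python3 - <<'E'
from h import *
for f in('s4','s8'):
    i=cv2.imread(f'pics/{f}.png');print(f)
    for y in range(193,207): print(y,' '.join('%3d,%3d'%(i[y,x,2],i[y,x,1]) for x in range(311,323)))
w=cam('wrist');cv2.imwrite('pics/w8.png',w['img'])
for X in([.58,.028,.176],[.585,.028,.178],[.578,.014,.176],[.5905,.088,.25]):print(proj(w,X))
E
```

```text
s4
193 189,178 221,220 215,215 172,171 118,118  85, 83  80, 80 108,109 170,172 220,223 232,234 231,234
194 188,179 224,225 216,219 172,173 117,117  82, 80  81, 81 108,109 171,173 221,224 232,234 231,233
195 184,174 223,224 214,217 172,173 116,116  84, 84  84, 84 111,112 165,166 217,219 228,229 228,228
196 180,168 217,216 214,214 173,173 119,118  84, 82  85, 85 110,111 164,164 213,215 229,229 228,228
197 178,163 217,215 222,223 190,192 129,131  84, 84  79, 78 103,100 142,143 193,198 225,228 230,232
198 181,170 223,225 231,234 203,207 140,141  88, 85  82, 72  89, 75 112,104 155,157 199,203 228,231
199 183,173 226,230 233,237 202,208 141,143  91, 82  82, 59  84, 55  87, 69 114,112 159,163 195,199
200 171,159 209,211 218,221 185,188 130,126  94, 76  86, 52  84, 48  79, 58  86, 82 114,118 145,146
201 140,122 165,164 168,166 145,137 114, 96  91, 58  83, 45  83, 48  86, 68  87, 84  92, 93 104,105
202 119, 92 126,118 127,117 115, 91 100, 60  88, 45  86, 51  91, 69 101, 92 100,100  99,100  99,101
203 114, 82 116,106 117,101 109, 74  97, 49  90, 49  87, 59  98, 86 109,107 115,116 107,110  99,1
[... 1117 characters left out ...]
 123,117 110,101 104, 84 101, 75  94, 58  89, 48  90, 56 103, 86 116,109 120,116 114,111
202 122, 91 115,105 105, 92 103, 70  98, 53  92, 47  89, 49  96, 71 108, 96 118,112 121,117 117,112
203 120, 87 119,109 114,100 105, 69 101, 51  91, 46  89, 62 100, 86 112,105 121,116 119,115 117,113
204 122, 89 124,113 126,115 115, 89 102, 65  91, 59  93, 77 106, 99 116,111 116,113 115,112 111,107
205 121, 88 128,120 133,128 125,115 105, 90  92, 77  94, 90 106,104 110,106 107,103 104,101 109,106
206 120, 89 127,119 138,134 130,125 111,104  90, 85  91, 90  99, 98 101, 99 103, 99 106,102 113,109
[399.02594955 275.39701142]
[403.04184951 271.02564282]
[415.9995494  284.27780316]
[323.3849256  306.42459374]
```

Kinematics and spring force (7 N) agree with a press of about 74.7 mm, and the marker hasn't moved. Now I swing the lever.

```bash
python3 -m handwheel '[{"jaw":1.5,"slide":[0,0,-0.05],"turn":3},{"jaw":1.5,"slide":[0,0,-0.05],"turn":7},{"jaw":1.5,"slide":[0,0,-0.05],"turn":11},{"jaw":1.5,"slide":[0,0,-0.05],"turn":15},{"jaw":1.5,"slide":[0,0,-0.05],"turn":19},{"jaw":1.5,"slide":[0,0,-0.05],"turn":23},{"jaw":1.5,"slide":[0,0,-0.05],"turn":27},{"jaw":1.5,"slide":[0,0,-0.05],"turn":31}]'; python3 st.py
python3 -m handwheel '[{"jaw":1.5,"slide":[0,0,0],"turn":4},{"jaw":1.5,"slide":[0,0,0],"turn":8},{"jaw":1.5,"slide":[0,0,0],"turn":12},{"jaw":1.5,"slide":[0,0,0],"turn":16},{"jaw":1.5,"slide":[0,0,0],"turn":19},{"jaw":1.5,"slide":[0,0,0],"turn":22},{"jaw":1.5,"slide":[0,0,0],"turn":22}]'; python3 st.py
```

```text
clock: 15.52
position: [0.592, 0.0871, 0.2129]
eef_rot: [0.895, 0.446, 0.001, 0.001]
force: [-0.8, -3.1, 7.5]
gripper_width: 0.0235
gripper_force: 46.8
yaw 53.02524776867222 T [-0.67411864 -0.02486303 -0.16184348] W 0.023482861566643445
clock: 16.1
position: [0.5918, 0.0871, 0.2129]
eef_rot: [0.794, 0.608, 0.0, 0.001]
force: [-0.2, -2.0, 7.9]
gripper_width: 0.0237
gripper_force: 49.0
yaw 74.93087667231516 T [-0.70442606  0.10275194 -0.23593828] W 0.02368729825095891
```

```bash
python3 -m handwheel '[{"jaw":1.5,"slide":[0,0,0],"turn":2},{"jaw":1.5,"slide":[0,0,0],"turn":4},{"jaw":1.5,"slide":[0,0,0],"turn":4}]' >/dev/null; python3 st.py
python3 -m handwheel '[{"jaw":1.5,"slide":[0,0,0],"turn":2},{"jaw":1.5,"slide":[0,0,0],"turn":4},{"jaw":1.5,"slide":[0,0,0],"turn":4}]'; python3 st.py
```

```text
yaw 78.88652228189423 T [-0.7086837   0.1034808  -0.25177808] W 0.023862525360533196
clock: 16.6
position: [0.5916, 0.0874, 0.2129]
eef_rot: [0.75, 0.662, 0.0, 0.001]
force: [-1.3, -2.9, 8.3]
gripper_width: 0.024
gripper_force: 53.9
yaw 82.84503527390838 T [-0.67576528  0.11662948 -0.48825697] W 0.024036036358281464
```

```bash
python3 -m handwheel '[{"jaw":1.5,"slide":[0,0,0],"turn":1.5},{"jaw":1.5,"slide":[0,0,0],"turn":3},{"jaw":1.5,"slide":[0,0,0],"turn":3}]'; python3 st.py
python3 - <<'E'
from h import *
np.set_printoptions(precision=4,suppress=True)
for n in('scene','top'):
    c=cam(n);cv2.imwrite(f'pics/{n}9.png',c['img'])
    if n=='scene':
        i=c['img'];h=cv2.cvtColor(i,cv2.COLOR_BGR2HSV)
        for y in range(183,232,2): print(y,''.join('R' if ((a[0]<8 or a[0]>172) and a[1]>110 and a[2]>50) else '#' if a[2]<60 else '.' for a in h[y,280:330]))
        for ang in(150,196):
            t=np.radians(ang+9.3);f=lambda r,z:np.round(proj(c,[.5905+r*np.cos(t),.088+r*np.sin(t),z])-[280,0]).astype(int)
            print(ang,[f(r,z) for r in(20,51) for z in(.15,.252)])
E
```

```text
clock: 16.85
position: [0.5916, 0.0876, 0.2129]
eef_rot: [0.733, 0.68, 0.0, 0.0]
force: [-1.0, -2.3, 6.9]
gripper_width: 0.0233
gripper_force: 59.2
yaw 85.75802445424077 T [-0.57165059  0.11647159 -0.94812795] W 0.023282115836388114
183 ...........######......#####.....########.........
185 ............#################RR..####.............
187 ............#################RRRRRRRR.............
189 ............#################RRRRRRRR.....###.....
191 ............#################RRRRRRRRR.#####......
193 .............###############..RRRRRRR.............
195 .................###########.RRRRRRRR.............
197 ..................#########.RRRRRRRRR.............
199 ........................##.RRRRRRRRRRR............
201 ........................##.RRRRRRRRRRR............
203 .......................##...RRRRRRRRRR............
205 .................#....###...RRRRRRRRR.............
207 ....................###.....RRRRRRRRRR............
209 .............................RRRRRRRRR............
211 .............................RRRRRRRR.............
213 ............................RRRRRRRRRR............
215 ............................RRRRRRRRRR............
217 ............................RRRRRRRRRR............
219 ............................RRRRRRRRRRR.......RR..
221 ..............RRRRRRRRRRRRRRRRRRRRRRRRRRRRRRRR....
223 ...............RRRRRRRRRRRRR....RRRRRRRRRR........
225 ................RRRRRRRRRR........................
227 ..................................................
229 ..................................................
231 ..................................................
150 [array([-248,   -6]), array([-247,   -3]), array([-236,    4]), array([-235,    5])]
196 [array([-2781,   -21]), array([-2729,    -4]), array([-2214,    27]), array([-2201,    32])]
```

```bash
python3 -m handwheel '[{"jaw":1.5,"slide":[0,0,0],"turn":-1.5},{"jaw":1.5,"slide":[0,0,0],"turn":-2},{"jaw":1.5,"slide":[0,0,0],"turn":-2}]'; python3 st.py
python3 - <<'E'
from h import *
c=cam('scene')
for ang in(185,190,196):
    t=np.radians(ang+9.3);print(ang,[np.round(proj(c,[.5905+r*np.cos(t),.088+r*np.sin(t),z])-[280,0],1).tolist() for r in(.020,.051) for z in(.15,.252)])
w=cam('wrist');h=cv2.cvtColor(w['img'],cv2.COLOR_BGR2HSV)
m=(((h[...,0]<8)|(h[...,0]>172))&(h[...,1]>120)&(h[...,2]>50)).astype(np.uint8)
n,l,st,ce=cv2.connectedComponentsWithStats(m);print([(st[k].tolist(),ce[k].round(1).tolist()) for k in range(1,n) if st[k,4]>40])
for ang in(185,196):
    t=np.radians(ang+9.3);print(ang,[np.round(proj(w,[.5905+r*np.cos(t),.088+r*np.sin(t),.252]),0).tolist() for r in(.02,.051)])
print('mark',proj(w,[.578,.014,.176]),proj(w,[.574,.0395,.176]))
E
```

```text
clock: 17.2
position: [0.5916, 0.0874, 0.2129]
eef_rot: [0.745, 0.667, 0.0, 0.001]
force: [-0.3, -1.6, 7.7]
gripper_width: 0.0237
gripper_force: 55.4
yaw 83.71561034902363 T [-0.68154319  0.04246865 -0.63874888] W 0.023662054375078265
185 [[27.7, 216.7], [26.4, 184.6], [37.7, 218.6], [36.8, 186.3]]
190 [[27.9, 216.4], [26.6, 184.3], [38.2, 217.9], [37.4, 185.6]]
196 [[28.1, 216.1], [26.8, 184.0], [38.7, 217.0], [37.9, 184.8]]
[([255, 179, 100, 101, 1353], [299.7, 218.0])]
185 [[279.0, 325.0], [213.0, 345.0]]
196 [[283.0, 331.0], [225.0, 361.0]]
mark [317.22345719 327.23204636] [307.30886708 298.24077996]
```

```bash
python3 -c "
from cell import manip
print(manip.finish_job())"
```

```text
the job is handed in; nothing more can be done
None
```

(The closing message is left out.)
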